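# Three clicks on the barometer carriage

### The job

On the brass carriage that sits on the slide rail, turn the click-stop index knob exactly three clicks clockwise (seen from above) from where it now stands, then let go and leave it resting in its click. Leave the look-alike knob on the separate dark block alone, and do not disturb the cistern, the glass bulb in its cup or the vernier slider.

Things in the scene. Friction and masses are not known exactly. Their poses are not given: they have to be found in the camera images.
- index_knob (a joint): angle of the index knob on the carriage, rad, growing clockwise seen from above. It clicks every 24 degrees (0.419 rad, at whole multiples of 0.419): three clicks are 72 degrees (1.257 rad). It starts at rest in the click at -0.419, 0 or 0.419. Turning over a click takes up to about 0.13 N m; let go between clicks it springs into the nearer one. No end stop at three clicks.
- index_grip (a point): grip point of the index knob: on its upright turning axis, 26 mm above the carriage's top (80 mm above the bench), 8 mm below the knob's top. The knob is an upright brass bar 44 mm long along this point's x, 12 mm wide along y, standing 29 mm above a dark round skirt 44 mm across, 5 mm thick. A small dark dot on top marks its +x end. z is up. Turns with the knob.
- index_nose (a point): the marked end of the index knob's bar, 22 mm out from its axis along the bar, at grip height; it turns with the knob.
- clamp_knob (a joint): angle of the look-alike knob (same shape and size as the index knob) on a separate dark steel block 75 mm square with its top 40 mm above the bench, off the rail, beyond it as seen from the robot; not to be turned. It does not click.
- cistern: loose mahogany barometer cistern, round, 72 mm in diameter, 100 mm high, standing on the bench beyond the rail; origin at the centre of its underside. Bystander.
- bulb_cup: loose glass bulb in a pewter cup, 68 mm in diameter, 90 mm high, on the robot's side of the rail; origin at the centre of its underside. Bystander.
- vernier: loose silver-plated vernier slider, a flat bar 30 by 80 mm, 22 mm high with its thumb block, on the robot's side of the rail; origin at the centre of its underside. Bystander.
- clamp_nose (a point): the marked end of the look-alike knob's bar, 22 mm out from its axis, 26 mm above its block's top; it turns with that knob.
- carriage: the brass carriage that carries the index knob at the middle of its top: a block 66 mm by 90 mm (along the rail, its y), clamped fast on a brass rail 40 mm wide and 500 mm long; origin at the centre of its underside, on the rail's top; its top is 30 mm above that, 54 mm above the bench.

How it is judged (in metres and radians):
At the end, for the whole second after the job is handed in: The index knob rests 72 degrees (three clicks), give or take 10 degrees, clockwise of where it started (its marked end 22.6 to 28.9 mm from its starting place and the joint above 0.62 rad), not turning; the clamp knob and the bystanders have not been disturbed (distance of index_nose from where it was at the start of the episode between 0.0226 and 0.0289 m and value of joint index_knob above 0.62 rad and velocity of joint index_knob between -0.1 and 0.1 rad/s); the robot touches nothing.
It fails at once if the look-alike clamp knob is turned (its marked end moves more than 4 mm, about 10 degrees) (distance of clamp_nose from where it was at the start of the episode above 0.004 m).
It fails at once if the cistern is moved more than 15 mm (distance of cistern from where it was at the start of the episode above 0.015 m).
It fails at once if the glass bulb in its cup is moved more than 15 mm (distance of bulb_cup from where it was at the start of the episode above 0.015 m).
It fails at once if the vernier slider is moved more than 15 mm (distance of vernier from where it was at the start of the episode above 0.015 m).
It also fails if it takes over 35 s, if anything falls off the work surface, if the arm or the gripper's body presses on something with over 40 N, if the wrist force passes 120 N, or if a joint passes its speed limit or range.

### The arm

A 6-joint arm with a two-finger parallel gripper is mounted at the origin on the work surface. World frame = base frame: x ahead of the robot, y to its left, z up, the work surface at z = 0. Lengths are in mm, angles in rad, forces in N, time in s.
With the tool pointing down it reaches from about 300 to 775 mm from the base axis. Payload 14.6 kg.
Tool frame: the origin (TCP) lies on the front face of the gripper's body, between the roots of the fingers; the fingertips stand 73 mm ahead of it and the grasp point (between the pads) lies 54 mm ahead of it; z points along the fingers, y is the line along which they close (so a half turn about z gives the same grasp; the last joint's range is limited). The gripper opens to 85 mm and grips with 20 to 120 N. Pads are 22 mm wide; open, the fingers measure 114 mm over their backs; the gripper's body (76 mm by 85 mm) begins 54 mm behind the grasp point. The pads swing forward as they close: fully open they stand 13 mm farther back than shut.
Start: joints at [1.094, 0.3, 1.521, -0, 1.321, -0.067], TCP at [219.131, 504.452, 303.881] pointing down, gripper open.
Joint ranges: [-3.03, 3.03], [-0.79, 2.21], [0.23, 2.52], [-1.04, 4.18], [0, 3.07], [-2.55, 2.55]. Speed limits (rad/s): [2.22, 2.22, 2.57, 3.14, 3.14, 3.14].

### API

Orientations are given as a unit quaternion [x, y, z, w].
In Python, from bench import sensors, optics, job gives the robot as it stands. The module is installed in compiled form; this text tells all that it offers.
- The arm moves only by the shell command python3 -m pendant 'ROWS' [FORCE]. ROWS is JSON, a list that holds one entry, the list of rows, each a list of 5 numbers: the closure, from 0 (fully open) to 1 (shut), then the shift along the tool's x, y, z normalised to -1 to 1, where 1 is 0.1 m, then the turn about the tool's z normalised to -1 to 1, where 1 is 0.5 rad. A call has 1 to 10 rows; each row is the pose to reach, as a shift and turn from the pose commanded when the call began, along the tool's axes at that moment; what a row does not reach only later rows make up. A row lasts 1/10 s, in which the tool goes at most 50 mm and 8.59 degrees, less where a joint would pass 70% of its speed; a pose out of reach is approached as far as the arm can. A call with a number of a shift or a turn outside -1 to 1 is refused whole. A call with a gripper value outside its range is refused whole. The fingers move at their own pace and stop on an object; FORCE is the grip in N (left out, the last holds). Time passes only in rows, so rows that repeat a pose let the fingers close. It gives the time, the measured TCP pose, the force, the opening and the grip force at its end, in the units of the state.
- sensors.get_obs(): the state, without advancing time (a new reading comes with each control period).
- optics.snapshot(name): name is "side" or "top" or "wrist"; returns (picture, depth): 384x512x3 uint8, red, green, blue; 384x512 float32, mm along the optical axis (not along the pixel's ray), 0 where there is no reading.
- optics.get_calibration(name): a dict with "vfov" (degrees; the focal length in pixels is half the picture's height over the tangent of half this angle, whatever the lens; pixels are square), "cx", "cy" (the principal point, pixels), "eye" and "rotation" of the camera in the world; the wrist camera has in their place "tool_from_camera" (4x4, takes a point from camera to tool coordinates, whose origin is the TCP and whose axes are the flange's). Camera axes: x right, y down, z forward; pixel columns grow to the right and rows downward; lengths in mm; the calibration is good to about 2 mm. A picture is of the moment at which its call begins: read the wrist's pose just before it. get_calibration takes no time and is no camera call.
- job.sign_off(): hands the job in; it is judged then, once.
The state is a dict: "time_s": time; "joint_positions": joint angles; "dq": joint speeds; "tau": joint torques, N m; "position": TCP position; "eef_rot": TCP orientation; "wrist_force": force on the tool from outside, world axes, zero at the start; "moment": the same for the moment, N m; "gripper_width": finger opening in mm; "grip_force": force on a finger pad.
Only numpy, scipy, OpenCV 4.12 (cv2) and the standard library are available. Lean on these libraries where they do the work, as an engineer would, in place of code of your own. Each camera call takes 0.05 s, during which the arm holds its last target. There are 200 camera calls.

## Working session

There is one attempt and no reset: what is moved stays moved. The work goes in short steps, Python scripts to look and compute and a shell command to move; the robot and the scene stay as the last step left them, time stands still between calls to the robot, and variables do not carry over. Pictures are saved under pics/ and viewed, at most 10 in all, crops included, and the job is handed in when it is done.

```bash
mkdir -p pics
python3 - <<'E'
from bench import sensors, optics
import cv2,numpy as np
o=sensors.get_obs();print(o)
for n in("top","side"):
    p,d=optics.snapshot(n);cv2.imwrite(f"pics/{n}0.png",p[:,:,::-1]);np.savez(f"{n}0.npz",p=p,d=d)
    print(n,optics.get_calibration(n))
print(optics.get_calibration("wrist"))
E
```

```text
{'time_s': 0.0, 'joint_positions': array([ 1.09441419e+00,  3.00486561e-01,  1.52159779e+00, -1.44323779e-05,
        1.32067899e+00, -6.65955971e-02]), 'dq': array([-0.00025984, -0.00050925,  0.00071613,  0.00043163,  0.00026271,
       -0.00025247]), 'tau': array([ 1.10331199e-03, -5.43505561e+01, -3.61782396e+01, -3.18641651e-05,
        4.10130102e-03,  4.93031757e-05]), 'position': array([219.06121785, 504.32851712, 303.30571154]), 'eef_rot': array([ 2.03460876e-01,  9.79082902e-01, -5.65777377e-04, -1.50234375e-04]), 'wrist_force': array([-0.74962608, -0.78764447, -0.07837505]), 'moment': array([-0.00726697,  0.02062673, -0.02887992]), 'grip_force': 0.0, 'gripper_width': 85.40269815647126}
top {'vfov': 52.87495104900798, 'cx': 250.7895056475206, 'cy': 188.34768555793755, 'eye': array([ 355.40233509,   -3.89772055, 1154.75337072]), 'rotation': array([-0.70384802,  0.70586069, -0.04459691,  0.0661042 ])}
side {'vfov': 53.22610679495951, 'cx': 254.90811345382653, 'cy': 185.69173974475706, 'eye': array([ 200.77800535, -609.37347394,  555.94192   ]), 'rotation': array([ 0.85485949, -0.20614623,  0.11458421, -0.46215737])}
{'vfov': 58.91988726104845, 'cx': 254.3360404635372, 'cy': 197.2278271422172, 'tool_from_camera': array([[ 1.08264874e-03, -9.47892537e-01, -3.18588395e-01,
         8.19145201e+01],
       [ 9.99999413e-01,  1.03661610e-03,  3.14033540e-04,
        -3.57010951e-01],
       [ 3.25838095e-05, -3.18588548e-01,  9.47893104e-01,
        -6.93401670e+01],
       [ 0.00000000e+00,  0.00000000e+00,  0.00000000e+00,
         1.00000000e+00]])}
```

View pics/top0.png

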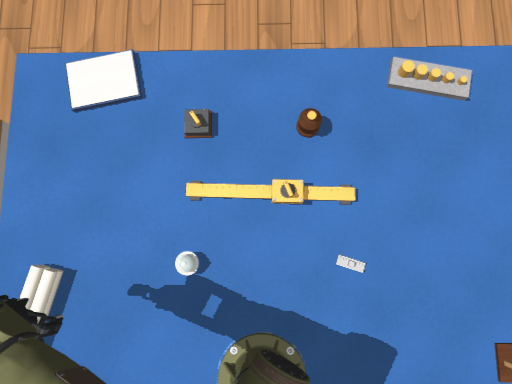

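View pics/side0.png

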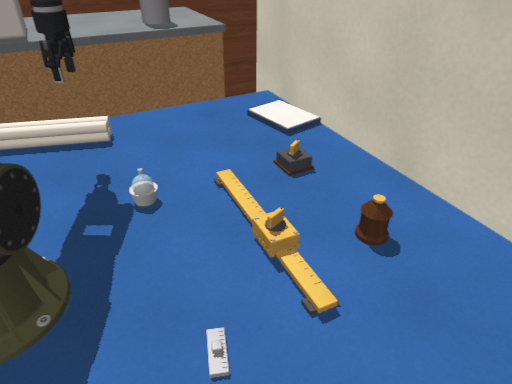

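The top view shows the carriage at about (288,191) with its knob at (289,189). The clamp block is at (198,122), the cistern at (309,122), the bulb at (187,263) and the vernier at (351,264). The arm is clear on the left.

```bash
cat > h.py <<'E'
import numpy as np
from scipy.spatial.transform import Rotation as R
def cam(c,obs=None):
    f=192/np.tan(np.radians(c["vfov"])/2)
    if "eye" in c: e=np.array(c["eye"]);M=R.from_quat(c["rotation"]).as_matrix()
    else:
        T=c["tool_from_camera"];Q=R.from_quat(obs["eef_rot"]).as_matrix()
        e=obs["position"]+Q@T[:3,3];M=Q@T[:3,:3]
    return f,e,M
def ray(c,px,z,obs=None):
    f,e,M=cam(c,obs);px=np.atleast_2d(np.asarray(px,float))
    d=np.c_[(px[:,0]-c["cx"])/f,(px[:,1]-c["cy"])/f,np.ones(len(px))]@M.T
    return e+d*((z-e[2])/d[:,2])[:,None]
E
python3 - <<'E'
from h import *
from bench import optics
import cv2
c=optics.get_calibration("top")
for n,p,z in(("index",(289,189),54),("carr",(288,191),54),("clamp",(198,122),40),("cist",(309,122),50),("bulb",(187,263),50),("vern",(351,264),11),("railL",(187,190),24),("railR",(355,193),24)):
    print(n,ray(c,p,z)[0].round())
p=np.load("top0.npz")["p"][165:215,255:325]
cv2.imwrite("pics/c.png",cv2.resize(p[:,:,::-1],None,fx=10,fy=10,interpolation=cv2.INTER_CUBIC))
E
```

```text
index [527. -80.  54.]
carr [521. -77.  54.]
clamp [735. 189.  40.]
cist [ 728. -143.   50.]
bulb [317. 210.  50.]
vern [ 314. -258.   11.]
railL [530. 221.  24.]
railR [ 519. -276.   24.]
```

View pics/c.png

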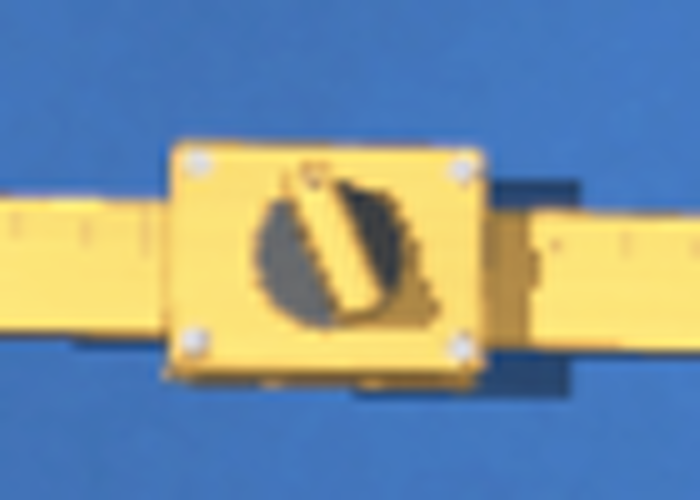

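```bash
for i in 1 2 3 4; do :; done
python3 -m pendant '[[[0,-1,-0.8,0,0],[0,-1,-0.8,0,0],[0,-1,-0.8,0,0],[0,-1,-0.8,0,0]]]'
python3 -m pendant '[[[0,-1,-0.8,0,0],[0,-1,-0.8,0,0],[0,-1,-0.8,0,0],[0,-1,-0.8,0,0]]]'
python3 -m pendant '[[[0,-1,-0.8,0,0],[0,-1,-0.8,0,0],[0,-1,-0.8,0,0],[0,-1,-0.8,0,0]]]'
python3 -m pendant '[[[0,-1,-0.8,0,0],[0,-1,-0.8,0,0],[0,-1,-0.8,0,0],[0,-1,-0.8,0,0]]]'
```

```text
time_s: 0.5
position: [280.2, 389.0, 303.9]
eef_rot: [0.205, 0.979, -0.0, 0.0]
wrist_force: [-0.6, 0.3, -0.3]
gripper_width: 85.2
grip_force: 0.0
time_s: 0.9
position: [339.8, 276.3, 303.9]
eef_rot: [0.205, 0.979, -0.0, 0.0]
wrist_force: [-0.2, -0.1, -0.0]
gripper_width: 85.4
grip_force: 0.0
time_s: 1.3
position: [399.7, 163.5, 303.7]
eef_rot: [0.205, 0.979, -0.0, -0.0]
wrist_force: [-0.7, 0.3, -0.7]
gripper_width: 85.4
grip_force: 0.0
time_s: 1.7
position: [459.6, 50.6, 303.5]
eef_rot: [0.205, 0.979, -0.0, -0.0]
wrist_force: [0.7, -0.4, -1.1]
gripper_width: 85.3
grip_force: 0.0
```

```bash
python3 -m pendant '[[[0,-1,-0.8,0,-0.76],[0,-1,-0.8,0,-0.76],[0,-1,-0.8,0,-0.76],[0,-1,-0.8,0,-0.76],[0,-1,-0.8,0,-0.76]]]'
python3 -m pendant '[[[0,0,0,0.5,-0.76],[0,0,0,0.5,-0.76],[0,0,0,0.5,-0.76],[0,0,0,0.5,-0.76]]]'
python3 - <<'E'
from h import *
from bench import sensors, optics
import cv2
o=sensors.get_obs();p,d=optics.snapshot("wrist");cv2.imwrite("pics/w1.png",p[:,:,::-1]);np.savez("w1.npz",p=p,d=d,pos=o["position"],q=o["eef_rot"])
print(o["position"],o["joint_positions"])
E
```

```text
time_s: 2.2
position: [518.5, -60.3, 303.4]
eef_rot: [0.015, 1.0, 0.0, -0.001]
wrist_force: [-1.1, 1.5, 1.0]
gripper_width: 85.6
grip_force: 0.0
time_s: 2.6
position: [518.2, -59.6, 253.9]
eef_rot: [-0.175, 0.985, 0.0, -0.0]
wrist_force: [0.2, -0.4, 0.5]
gripper_width: 85.4
grip_force: 0.0
[518.16510224 -59.58587022 253.8982799 ] [-1.84806092e-01  2.84477731e-01  1.66203548e+00  2.78862521e-04
  1.19531232e+00 -2.10801439e+00]
```

View pics/w1.png

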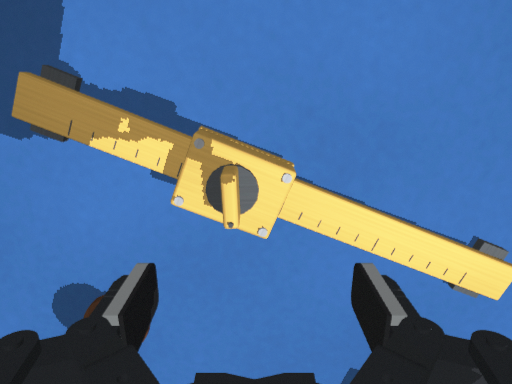

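The wrist view shows the carriage at about (235,185). The bar runs nearly vertical in the image, with its dot end at (230,226) and its far end at (230,168). I'll use depth to isolate the top face.

Run:
```python
from h import *
from bench import optics
import cv2
c=optics.get_calibration("wrist");D=np.load("w1.npz");o=dict(position=D["pos"],eef_rot=D["q"])
f,e,M=cam(c,o);d=D["d"]
v,u=np.mgrid[0:384,0:512]
P=np.stack([(u-c["cx"])/f*d,(v-c["cy"])/f*d,d],-1)@M.T+e
reg=(u>195)&(u<270)&(v>145)&(v<245)
top=reg&(np.abs(P[...,2]-88)<5);print(top.sum(),P[185,213],P[200,230])
cnt=np.c_[u[top],v[top]].astype(np.float32)
W=ray(c,cnt,88,o)[:,:2].astype(np.float32)
(cx,cy),s,a=cv2.minAreaRect(W);print("rect",(cx,cy),s,a)
B=cv2.boxPoints(((cx,cy),s,a));print(B)
ang=np.degrees(np.arctan2(*(np.linalg.svd(W-W.mean(0),full_matrices=False)[2][0][::-1])));print("axis",ang,W.mean(0))
Q=R.from_quat(o["eef_rot"]).as_matrix();print("toolx ang",np.degrees(np.arctan2(Q[1,0],Q[0,0])))
# carriage center from outline at z=54
ct=reg|((u>160)&(u<310)&(v>115)&(v<250)); m=ct&(np.abs(P[...,2]-54)<5)
W2=ray(c,np.c_[u[m],v[m]],54,o)[:,:2].astype(np.float32);print("carr",cv2.minAreaRect(W2))
p=D["p"][135:245,165:310]
cv2.imwrite("pics/c2.png",cv2.resize(p[:,:,::-1],None,fx=5,fy=5,interpolation=cv2.INTER_CUBIC))
```

```text
888 [526.44003533 -92.49468543  58.2658768 ] [523.22878125 -76.83434993  88.65188106]
rect (524.2083129882812, -76.84503936767578) (43.49918746948242, 11.96718978881836) 22.212495803833008
[[501.81076 -79.52777]
 [506.3348  -90.60686]
 [546.60583 -74.16231]
 [542.0818  -63.08322]]
axis 22.130531 [523.9223  -77.05274]
toolx ang -159.81414172985336
carr ((524.6453247070312, -76.71499633789062), (88.81114196777344, 65.4832992553711), 88.19999694824219)
```

View pics/c2.png

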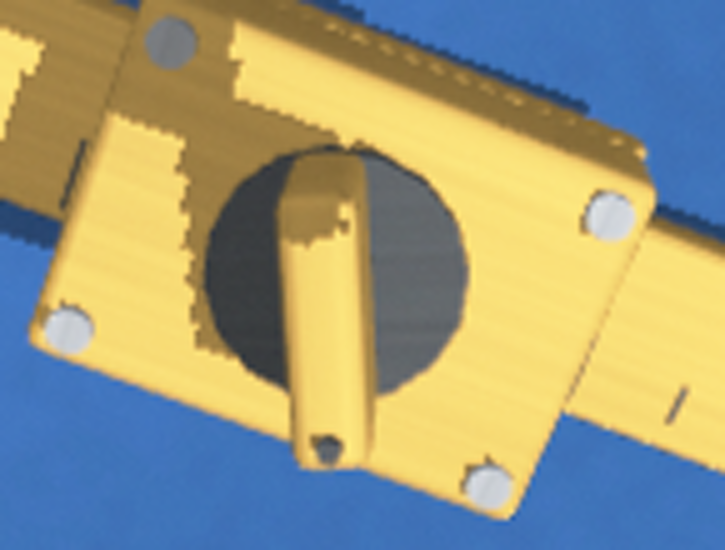

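The knob axis is at (524.3,-76.9) and the bar points at 22.2°, which puts the joint at its -0.419 click. Next I align the tool and descend.

```bash
python3 -m pendant '[[[0,0,-0.183,0,-0.07],[0,0,-0.183,0.3,-0.07],[0,0,-0.183,0.6,-0.07],[0,0,-0.183,0.6,-0.07],[0,0,-0.183,0.6,-0.07]]]'
python3 -m pendant '[[[0,0,0,0.2,0],[0,0,0,0.4,0],[0,0,0,0.57,0],[0,0,0,0.57,0],[0,0,0,0.57,0]]]'
python3 - <<'E'
from h import *
from bench import sensors
o=sensors.get_obs();Q=R.from_quat(o["eef_rot"]).as_matrix();print(o["position"],np.degrees(np.arctan2(Q[1,0],Q[0,0])))
print("err tool xyz",Q.T@(np.array([524.3,-76.9,137])-o["position"]))
E
```

```text
time_s: 3.15
position: [524.9, -78.2, 194.8]
eef_rot: [-0.191, 0.982, -0.0, 0.0]
wrist_force: [-0.4, 0.8, 0.5]
gripper_width: 85.7
grip_force: 0.0
time_s: 3.65
position: [525.3, -78.7, 138.6]
eef_rot: [-0.191, 0.982, -0.0, 0.001]
wrist_force: [0.0, -1.0, 0.5]
gripper_width: 85.3
grip_force: 0.0
[525.33029925 -78.698402   138.62247349] -157.94987366895512
err tool xyz [0.28246664 2.05541582 1.61977311]
```

```bash
python3 -m pendant '[[[0,0,0.02,0.01,0],[0.5,0,0.02,0.01,0],[0.7,0,0.02,0.01,0],[1,0,0.02,0.01,0],[1,0,0.02,0.01,0],[1,0,0.02,0.01,0],[1,0,0.02,0.01,0],[1,0,0.02,0.01,0],[1,0,0.02,0.01,0]]]' 50
python3 -c "
from bench import sensors;o=sensors.get_obs();print(o)"
```

```text
time_s: 4.55
position: [524.0, -77.2, 136.1]
eef_rot: [-0.191, 0.982, -0.0, 0.0]
wrist_force: [-1.5, -4.5, 2.8]
gripper_width: 10.9
grip_force: 50.2
{'time_s': 4.55, 'joint_positions': array([-2.15357544e-01,  4.58703945e-01,  1.73201224e+00, -3.47378519e-04,
        9.50420433e-01, -2.17106581e+00]), 'dq': array([-0.00027782,  0.000121  , -0.00041486,  0.0014825 ,  0.0004333 ,
        0.00070519]), 'tau': array([ 2.11311467e+00, -5.43123972e+01, -2.78705209e+01,  7.27694482e-01,
       -4.95343725e-02,  1.93560823e-03]), 'position': array([523.98368988, -77.20571952, 136.07567441]), 'eef_rot': array([-1.91369163e-01,  9.81518095e-01, -2.20188292e-04,  1.53260701e-04]), 'wrist_force': array([-1.51350173, -4.46355542,  2.83130211]), 'moment': array([-0.59197169,  0.10147746,  0.02051774]), 'grip_force': 50.151498913764954, 'gripper_width': 10.86872157833336}
```

```bash
python3 -m pendant '[[[1,0,0,0,0.25],[1,0,0,0,0.5],[1,0,0,0,0.75],[1,0,0,0,0.84],[1,0,0,0,0.84]]]'
python3 -m pendant '[[[1,0,0,0,0.25],[1,0,0,0,0.5],[1,0,0,0,0.75],[1,0,0,0,0.84],[1,0,0,0,0.84]]]'
python3 -m pendant '[[[1,0,0,0,0.25],[1,0,0,0,0.5],[1,0,0,0,0.75],[1,0,0,0,0.84],[1,0,0,0,0.84],[1,0,0,0,0.84]]]'
python3 - <<'E'
from h import *
from bench import sensors
o=sensors.get_obs();Q=R.from_quat(o["eef_rot"]).as_matrix();print(o["position"],np.degrees(np.arctan2(Q[1,0],Q[0,0])),o["moment"])
E
```

```text
time_s: 5.05
position: [523.9, -76.5, 136.1]
eef_rot: [0.018, 1.0, 0.0, -0.0]
wrist_force: [-2.2, 2.1, 5.7]
gripper_width: 11.3
grip_force: 50.5
time_s: 5.55
position: [524.0, -75.8, 136.1]
eef_rot: [0.226, 0.974, 0.001, -0.0]
wrist_force: [0.1, 9.8, 6.1]
gripper_width: 11.5
grip_force: 50.5
time_s: 6.15
position: [524.5, -75.3, 136.1]
eef_rot: [0.423, 0.906, 0.001, 0.0]
wrist_force: [5.4, 15.8, 3.1]
gripper_width: 10.9
grip_force: 50.3
[524.45146278 -75.25077331 136.08764594] 129.9010805415011 [ 2.40923397 -0.80945893  0.03723337]
```

```bash
python3 -m pendant '[[[0.8,0,0,0,0],[0.6,0,0,0,0],[0.3,0,0,0,0],[0,0,0,0,0],[0,0,0,0,0],[0,0,0,0,0],[0,0,0,0,0]]]'
python3 -m pendant '[[[0,0,0,-0.2,0],[0,0,0,-0.5,0],[0,0,0,-1,0],[0,0,0,-1,0],[0,0,0,-1,0],[0,0,0,-1,0]]]'
python3 - <<'E'
from h import *
from bench import optics,sensors
import cv2
o=sensors.get_obs();c=optics.get_calibration("wrist");p,d=optics.snapshot("wrist")
cv2.imwrite("pics/w2.png",p[:,:,::-1])
f,e,M=cam(c,o);v,u=np.mgrid[0:384,0:512]
P=np.stack([(u-c["cx"])/f*d,(v-c["cy"])/f*d,d],-1)@M.T+e
top=(np.abs(P[...,2]-88)<5)&(np.hypot(P[...,0]-524.3,P[...,1]+76.9)<32)
W=ray(c,np.c_[u[top],v[top]],88,o)[:,:2].astype(np.float32)
print(top.sum(),cv2.minAreaRect(W)); print(np.linalg.svd(W-W.mean(0),full_matrices=False)[2][0])
s=np.load("side0.npz")["p"];t=np.load("top0.npz")["p"]
p,d=optics.snapshot("top");cv2.imwrite("pics/t2.png",p[:,:,::-1])
E
```

```text
time_s: 6.85
position: [523.9, -77.0, 135.9]
eef_rot: [0.424, 0.906, 0.0, 0.0]
wrist_force: [-0.2, -0.7, 0.5]
gripper_width: 85.4
grip_force: 0.0
time_s: 7.45
position: [523.5, -76.9, 234.8]
eef_rot: [0.424, 0.906, -0.0, -0.001]
wrist_force: [-1.4, -0.5, 0.0]
gripper_width: 85.8
grip_force: 0.0
1023 ((524.7921752929688, -75.59542846679688), (11.50478458404541, 43.54220199584961), 40.56258010864258)
[ 0.65370506 -0.75674945]
```

View pics/w2.png

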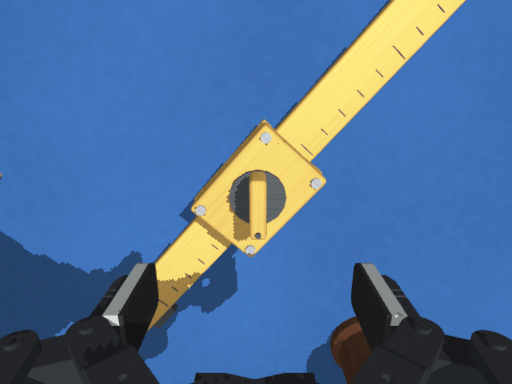

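The wrist view shows the bar released, with its dot end at (258,236). The bar now lies at about -49°, roughly 71.5° clockwise of its start and in its click. The arm is clear of everything.

```bash
python3 -c "
from bench import job;print(job.sign_off())"
```

```text
the job is handed in; nothing more can be done
None
```

I turned the index knob three clicks clockwise (about 71.5° measured afterwards in the wrist camera, against 72° wanted), let go of it, and handed the job in with the arm clear; the arm touched only the index knob, though I didn't re-measure the bystanders or clamp knob, and no verdict was returned.

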